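# Turn the pan handles in on the wax hotplate

## Robot

A 6-joint arm with a two-finger parallel gripper is mounted at the origin on a cart in front of the work surface, level with it; the furniture and walls round the work are solid. World frame = base frame: x ahead of the robot, y to its left, z up, the work surface at z = 0. Lengths are in m, angles in rad, forces in N, time in s.
With the tool pointing down it reaches from about 0.375 to 0.975 m from the base axis. Payload 3.8 kg.
Tool frame: the origin (TCP) lies on the centre line of the jaws, within the pads' length; the fingertips stand tip_extent ahead of it and the grasp point (between the pads) lies 6 mm ahead of it (tip_extent is the distance from the TCP to the fingertips, in m); z points along the fingers, y is the line along which they close (so a half turn about z gives the same grasp; the last joint's range is limited). The gripper opens to 85 mm and grips with 20 to 120 N. Pads are 22 mm wide; open, the fingers measure 114 mm over their backs; the gripper's body (76 mm by 85 mm) begins 54 mm behind the grasp point. The pads swing forward as they close: fully open they stand 13 mm farther back than shut.
Start: joints at [-1.178, 0.264, 1.604, -0, 1.274, -0.037], TCP at [0.281, -0.614, 0.256] pointing down, gripper open.
Joint ranges: [-2.63, 2.63], [-0.94, 2.18], [0.31, 2.57], [-1.31, 4.45], [0, 2.66], [-2.55, 2.55]. Speed limits (rad/s): [2.57, 2.57, 3.14, 3.14, 3.14, 3.14].

## Interface

Orientations are given as a rotation vector (axis times angle).
In Python, from workcell import * gives the robot as it stands.
- The arm moves only by the shell command python3 -m crank 'ROWS' [FORCE]. ROWS is JSON, one flat list of numbers, 7 for each row, row after row: the finger opening in mm, from 0 to 85.4, then the shift along the tool's x, y, z in mm, then the turn, a rotation vector about the tool's x, y, z in degrees. A call has exactly 10 rows; each row is the pose to reach, as a shift and turn from the pose commanded when the call began, along the tool's axes at that moment; what a row does not reach only later rows make up. A row lasts 1/12 s, in which the tool goes at most 41.7 mm and 7.16 degrees, less where a joint would pass 70% of its speed; a pose out of reach is approached as far as the arm can. A call with a gripper value outside its range is refused whole. The fingers move at their own pace and stop on an object; FORCE is the grip in N (left out, the last holds). Time passes only in rows, so rows that repeat a pose let the fingers close, or fill a call up. It gives the time, the measured TCP pose, the force, the opening and the grip force at its end, in the units of the state.
- get_obs(): the state, without advancing time (a new reading comes with each control period).
- capture(name): name is "side" or "top"; returns a dict with "frame" (420x560x3 uint8, blue, green, red), "K" (3x3 intrinsics, pixels), "pose" (4x4, takes a point from camera to world coordinates). Camera axes: x right, y up, looking along -z (the intrinsics and any distortion apply to the point x, -y, -z); pixel columns grow to the right and rows downward; lengths in m; the calibration is good to about 2 mm. A picture is of the moment at which its call begins. There is no depth.
- finish_job(): hands the job in; it is judged then, once.
The state is a dict: "time_s": time; "q": joint angles; "qvel": joint speeds; "effort": joint torques, N m; "tcp_pos": TCP position; "tool_rot": TCP orientation; "contact_force": force on the tool from outside, world axes, zero at the start; "moment": the same for the moment, N m; "opening": finger opening in m; "grip_force": force on a finger pad.
Only numpy, scipy, OpenCV 4.12 (cv2) and the standard library are available. Lean on these libraries where they do the work, as an engineer would, in place of code of your own. Each camera call takes 0.05 s, during which the arm holds its last target. There are 200 camera calls.

## Task

Make the three-ring wax-melting hotplate safe before it is switched on: turn the three empty pans on their rings until every handle points straight to the back of the hotplate. The front skillet's handle, now pointing forward where a sleeve can catch it, must end between the two rear pans, where their own handles lie now. Do not let pans or handles knock together, leave each pan flat in its own ring, and do not bump the fume canopy or shift the other things on the table.

Things in the scene. Friction and masses are not known exactly. Their poses are not given: they have to be found in the camera images.
- hotplate: White and steel three-ring bench hotplate, fixed and cold, 280 mm deep (x) by 460 wide (y), top 43 mm above the table; knobs stand out 17 mm in front. Origin: centre of its underside; x points to its back (away from the robot), y to its left. Dark plates in steel collars (8 mm above the plate, 96 mm inside) hold the pans: front ring at x -50, y 0 mm; rear rings at x 55, y +147 and -147.
- front_ring (a point): Centre of the front plate, where the skillet's underside rests, 46 mm above the table.
- left_ring (a point): Centre of the left rear plate (saucepan), 46 mm above the table.
- right_ring (a point): Centre of the right rear plate (milk pan), 46 mm above the table.
- canopy: Clear fume canopy fixed to the hotplate, same origin and axes: sheet with aluminium edge, 300 to 314 mm above the table, from x 60 (front edge) to 238 mm, 444 mm wide. Posts (18 mm) at x 222, y +-170 mm; fan box behind x 226 mm, from 170 mm above the table up. Over the rear rings a tool must lean back towards the robot by 35 to 40 degrees to pass under the front edge.
- skillet: Shallow steel pan on the front ring; its handle starts pointing forward. 88 mm wide, 36 tall, 0.28 to 0.52 kg. Origin: centre of underside; x along the handle, z up. Round handle, 13 mm thick, to 128 mm from the pan's axis, rising from 27 to 59 mm above the underside (44 at 90 out). Pinched or pushed (about 1 N) it turns in its ring (4 mm play); pushed up it tips.
- skillet_tip (a point): End of the handle, on its centre line.
- saucepan: Medium steel pan on the left rear ring (+y); its handle starts across the gap between the rear pans. 88 mm wide, 48 tall, 0.28 to 0.52 kg. Origin: centre of underside; x along the handle, z up. Round handle, 13 mm thick, to 122 mm from the pan's axis, rising from 39 to 70 mm above the underside (57 at 90 out). Pinched or pushed (about 1 N) it turns in its ring (4 mm play); pushed up it tips.
- saucepan_tip (a point): End of the handle, on its centre line.
- milk_pan: Tallest pan, with a small pouring lip, on the right rear ring (-y); its handle starts across the gap. 88 mm wide, 58 tall, 0.28 to 0.52 kg. Origin: centre of underside; x along the handle, z up. Round handle, 13 mm thick, to 118 mm from the pan's axis, rising from 49 to 79 mm above the underside (67 at 90 out). Pinched or pushed (about 1 N) it turns in its ring (4 mm play); pushed up it tips.
- milk_pan_tip (a point): End of the handle, on its centre line.
- desk_mic: Bystander: grey desk microphone, 185 x 78 x 192 mm, left of the hotplate; origin under its centre.
- mug: Bystander: spotted mug, 78 mm wide, 93 tall; origin under its centre.
- multimeter: Bystander: yellow multimeter lying on its back, 150 x 70 x 48 mm.
- tape_measure: Bystander: tape measure 59 x 67 x 37 mm, right of the hotplate.

How it is judged:
By the outcome, as a careful person would: the job done as asked, in the order asked, and still so for the second after the job is handed in, with the robot touching nothing.
It also fails if it takes over 53 s, if anything falls off the work surface, if the arm or the gripper's body presses on something with over 40 N, if the wrist force passes 120 N, or if a joint passes its speed limit or range.

## Working session

There is one attempt and no reset: what is moved stays moved. The work goes in short steps, Python scripts to look and compute and a shell command to move; the robot and the scene stay as the last step left them, time stands still between calls to the robot, and variables do not carry over. Pictures are saved under pics/ and viewed, at most 12 in all, crops included, and the job is handed in when it is done.

```bash
mkdir -p pics; ls
python3 - <<'E'
from workcell import *
import cv2
o=get_obs();print(o)
for n in("top","side"):
    c=capture(n);cv2.imwrite(f"pics/{n}0.png",c["frame"]);print(n,c["K"].round(1).tolist(),c["pose"].round(4).tolist(),[k for k in c])
E
```

```text
pics
{'time_s': 0.0, 'q': array([-1.17787487e+00,  2.64743162e-01,  1.60538623e+00,  1.74816321e-06,
        1.27369742e+00, -3.69098942e-02]), 'qvel': array([-0.00153761,  0.00096023,  0.00143283, -0.00015842,  0.00106339,
       -0.00140174]), 'effort': array([ 8.87639289e-04, -5.15105653e+01, -3.67314041e+01,  2.18367268e-04,
        1.28442337e-02,  1.63956247e-05]), 'tcp_pos': array([ 0.28101641, -0.6129738 ,  0.25496209]), 'tool_rot': array([-3.06716993e+00, -6.69522096e-01,  6.18383391e-04]), 'contact_force': array([ 0.09756034,  0.52795158, -0.00557651]), 'moment': array([1.38914052e-03, 2.61590442e-05, 7.94603967e-03]), 'grip_force': 0.0, 'opening': 0.08532821016174821}
top [[391.0, 0.0, 272.6], [0.0, 391.0, 206.2], [0.0, 0.0, 1.0]] [[-0.0283, 0.9897, -0.1403, 0.3549], [-0.9994, -0.0305, -0.0136, 0.1025], [-0.0177, 0.1398, 0.99, 1.3358], [0.0, 0.0, 0.0, 1.0]] ['frame', 'K', 'pose']
side [[478.1, 0.0, 288.0], [0.0, 478.1, 214.6], [0.0, 0.0, 1.0]] [[-0.0347, 0.8779, -0.4776, -0.2747], [-0.9994, -0.034, 0.01, 0.1072], [-0.0074, 0.4776, 0.8785, 1.5538], [0.0, 0.0, 0.0, 1.0]] ['frame', 'K', 'pose']
```

View pics/top0.png

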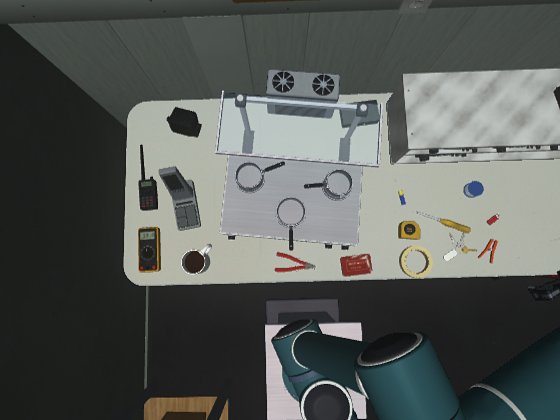

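View pics/side0.png

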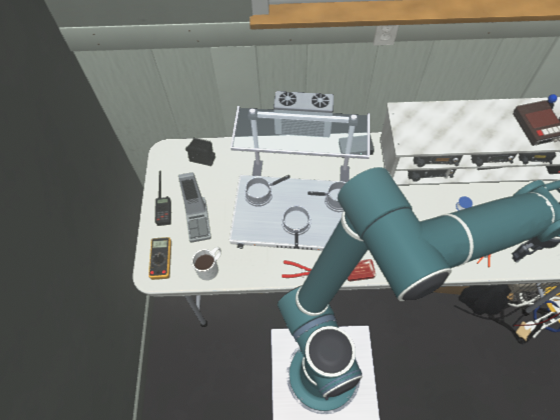

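The top view shows the hotplate at about (220–360, 155–245). The saucepan is at (250,177) with its tip at (284,163), the milk pan at (337,184) with its tip at (306,186), and the skillet at (291,211) with its tip at (291,248). I'll measure with masks next.

```bash
cat > h.py <<'E'
import numpy as np,cv2
from workcell import *
def ray(c,u,v):
    d=np.linalg.inv(c["K"])@[u,v,1]; P=c["pose"]
    return P[:3,3],P[:3,:3]@(d*[1,-1,-1])
def onz(c,u,v,z):
    o,d=ray(c,u,v); return o+d*(z-o[2])/d[2]
def proj(c,p):
    P=c["pose"];q=P[:3,:3].T@(np.asarray(p)-P[:3,3])*[1,-1,-1]; r=c["K"]@q; return r[:2]/r[2]
E
python3 - <<'E'
from h import *
c=capture("top");f=c["frame"];g=cv2.cvtColor(f,cv2.COLOR_BGR2GRAY)
m=(g<85).astype(np.uint8)
roi=np.zeros_like(m);roi[150:255,222:362]=1
n,l,s,ce=cv2.connectedComponentsWithStats(m*roi)
for i in range(1,n):
    if s[i,4]>15:
        pts=np.argwhere(l==i)[:,::-1].astype(np.float32)
        print(s[i].tolist(),ce[i].round(1),cv2.fitLine(pts,2,0,.01,.01).ravel().round(3))
c2=f[140:260,215:370]
cv2.imwrite("pics/crop.png",cv2.resize(c2,None,fx=5,fy=5,interpolation=cv2.INTER_CUBIC))
E
```

```text
[236, 163, 25, 16, 69] [245.2 167.3] [  0.951  -0.309 245.188 167.29 ]
[262, 162, 23, 11, 78] [273.4 166.3] [  0.933  -0.36  273.449 166.346]
[330, 170, 22, 19, 77] [344.5 175.4] [  0.797   0.604 344.481 175.442]
[238, 175, 26, 16, 71] [253.2 185.3] [  0.926  -0.377 253.169 185.324]
[304, 181, 36, 16, 126] [320.3 187.1] [9.52000e-01 3.06000e-01 3.20262e+02 1.87119e+02]
[277, 198, 28, 16, 47] [290.4 203.7] [9.99000e-01 3.50000e-02 2.90426e+02 2.03681e+02]
[289, 226, 4, 24, 86] [290.5 238. ] [ 6.00000e-03 -1.00000e+00  2.90512e+02  2.38012e+02]
[228, 235, 8, 4, 22] [231.2 236.9] [ 9.96000e-01 -9.30000e-02  2.31182e+02  2.36909e+02]
[325, 243, 7, 5, 24] [327.7 245.7] [9.78000e-01 2.09000e-01 3.27667e+02 2.45708e+02]
[342, 245, 7, 5, 23] [344.8 247.1] [ 9.83000e-01 -1.82000e-01  3.44826e+02  2.47130e+02]
[277, 253, 10, 2, 16] [280.8 253.6] [9.98000e-01 6.70000e-02 2.80750e+02 2.53625e+02]
```

View pics/crop.png

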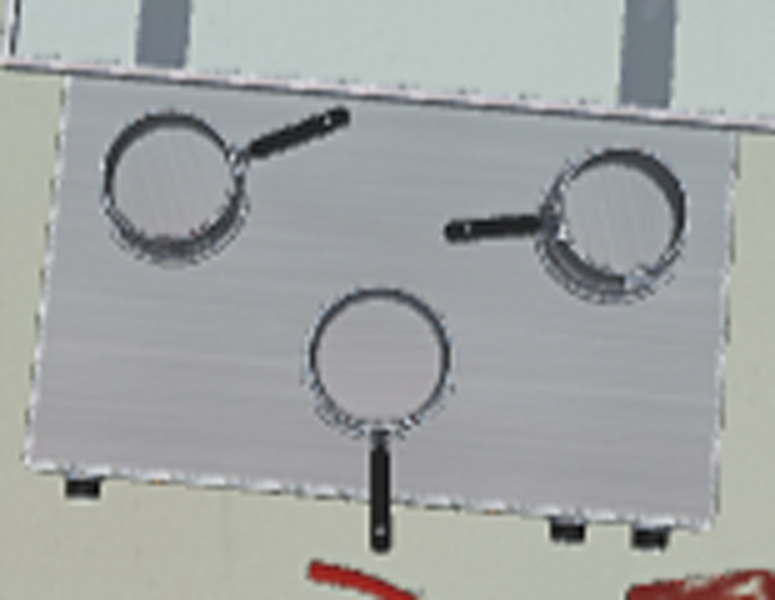

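Run:
```python
from h import *
c=capture("top")
def C(u,v,z): return onz(c,215+(u+.0)/5,140+v/5,z)
for n,u,v in(("FL",27,465),("FR",712,525),("R",738,130),("L",68,80)): print(n,C(u,v,.043).round(4))
S={"sauce":((173,180,.094),(345,114,.116)),"milk":((618,217,.104),(448,231,.125)),"skil":((380,357,.082),(380,548,.105))}
P={}
for n,(a,b) in S.items():
    p,t=C(*a),C(*b);P[n]=p;d=t-p;print(n,p.round(4),t.round(4),np.hypot(*d[:2]).round(4),np.degrees(np.arctan2(d[1],d[0])).round(1))
d=P["sauce"]-P["milk"];print(np.hypot(*d[:2]),"yaw",np.degrees(np.arctan2(-d[0],d[1])))
# fit hotplate
A=np.array([[.055,.147],[.055,-.147],[-.05,0]]);B=np.array([P[k][:2] for k in("sauce","milk","skil")])
U,_,V=np.linalg.svd((A-A.mean(0)).T@(B-B.mean(0)));R=(U@V).T
o=B.mean(0)-R@A.mean(0);print(o,np.degrees(np.arctan2(R[1,0],R[0,0])),((A@R.T+o)-B).round(4).tolist())
for q in([-.14,.23],[-.14,-.23]):print((R@q+o).round(4))
print((R@[.06,.222]+o),(R@[.06,-.222]+o), [C(u,v,.314).round(4).tolist() for u,v in((0,65),(775,132))])
```

```text
FL [0.4537 0.2957 0.043 ]
FR [ 0.401  -0.1544  0.043 ]
R [ 0.6657 -0.1874  0.043 ]
L [0.7155 0.2652 0.043 ]
sauce [0.6322 0.1913 0.094 ] [0.6668 0.0787 0.116 ] 0.1178 -72.9
milk [ 0.5966 -0.0939  0.104 ] [0.5869 0.0166 0.125 ] 0.1108 95.0
skil [0.5138 0.0607 0.082 ] [0.3905 0.0656 0.105 ] 0.1234 177.7
0.28735462611130547 yaw -7.116019356784705
[0.56100971 0.05514672] -7.066695661014783 [[0.0015, 0.003], [0.0009, -0.0036], [-0.0024, 0.0006]]
[0.4504 0.3006]
[ 0.3938 -0.1559]
[0.6478654  0.26807885] [ 0.59324245 -0.17254836] [[0.6494, 0.2677, 0.314], [0.5988, -0.1462, 0.314]]
```

```bash
cat >> h.py <<'E'
from scipy.spatial.transform import Rotation as Ro
O=np.array([.561,.055]); YAW=np.radians(-7.0)
RH=Ro.from_euler("z",YAW)
H2W=lambda p: RH.apply(p)+[O[0],O[1],0]
# ring xy(mm), heights at r=44,90,tip ; tip r
PAN={"sauce":((55,147),(44,90,122),(39,57,70)),"milk":((55,-147),(44,90,118),(49,67,79)),"skil":((-50,0),(44,90,128),(27,44,59))}
def pose(pan,a,r,L,phi,s,back=0,dz=0,g=6):
    """tool pose with grasp point on the handle at angle a(deg, hotplate frame), radius r mm; back = retreat along tool axis"""
    c,rr,hh=PAN[pan];a,L,phi=np.radians([a,L,phi])
    h0=np.interp(r,rr,hh)
    sl=(np.interp(r+5,rr,hh)-np.interp(r-5,rr,hh))/10
    h=np.array([np.cos(a),np.sin(a),sl])
    z=np.array([np.sin(L)*np.cos(phi),np.sin(L)*np.sin(phi),-np.cos(L)])
    y=s*np.cross(h,z);y/=np.linalg.norm(y);x=np.cross(y,z)
    p=np.array([c[0]+r*np.cos(a),c[1]+r*np.sin(a),46+h0+dz])-z*(g+back)
    return H2W(p/1000),RH*Ro.from_matrix(np.c_[x,y,z])
def rows(ts):
    o=get_obs();p0=o["tcp_pos"];R0=Ro.from_rotvec(o["tool_rot"])
    for p,R in ts:
        print((R0.inv().apply(p-p0)*1000).round(0).tolist(),(R0.inv()*R).as_rotvec(degrees=True).round(1).tolist(), "|",p.round(3).tolist())
E
python3 - <<'E'
import workcell
print([n for n in dir(workcell) if n[0]!='_'], getattr(workcell,'tip_extent',None))
from h import *
w=pose("sauce",-66,75,40,-30,1,100)
rows([(np.array([.42,.0,.33]),w[1]),w])
E
```

```text
['Unreachable', 'capture', 'finish_job', 'get_obs', 'tip_extent'] 0.025
[382.0, -500.0, -74.0] [-42.5, -10.5, -80.7] | [0.42, 0.0, 0.33]
[614.0, -573.0, 78.0] [-42.5, -10.5, -80.7] | [0.601, 0.163, 0.178]
```

```bash
python3 -m crank '[40,382,-500,-74,-42,-10,-81, 40,382,-500,-74,-42,-10,-81, 40,382,-500,-74,-42,-10,-81, 40,382,-500,-74,-42,-10,-81, 40,382,-500,-74,-42,-10,-81, 40,382,-500,-74,-42,-10,-81, 40,382,-500,-74,-42,-10,-81, 40,382,-500,-74,-42,-10,-81, 40,382,-500,-74,-42,-10,-81, 40,382,-500,-74,-42,-10,-81]' 20
python3 - <<'E'
from h import *
print(get_obs()["q"].round(3))
w=pose("sauce",-66,75,40,-30,1,100)
rows([(np.array([.42,.0,.33]),w[1]),w])
E
```

```text
time_s: 1.03
tcp_pos: [0.3721, -0.2084, 0.3052]
tool_rot: [1.828, 1.822, -0.013]
contact_force: [1.2, 0.1, 1.0]
opening: 0.0402
grip_force: 0.0
[-0.417 -0.609  2.343 -0.26   0.898 -0.303]
[186.0, 69.0, -83.0] [-9.1, -2.7, -17.4] | [0.42, 0.0, 0.33]
[409.0, 192.0, 49.0] [-9.1, -2.7, -17.4] | [0.601, 0.163, 0.178]
```

```bash
python3 -m crank '[40,186,69,-83,-9,-3,-17, 40,186,69,-83,-9,-3,-17, 40,186,69,-83,-9,-3,-17, 40,186,69,-83,-9,-3,-17, 40,186,69,-83,-9,-3,-17, 40,409,192,49,-9,-3,-17, 40,409,192,49,-9,-3,-17, 40,409,192,49,-9,-3,-17, 40,409,192,49,-9,-3,-17, 40,409,192,49,-9,-3,-17]'
python3 - <<'E'
from h import *
print(get_obs()["q"].round(3))
rows([pose("sauce",-66,75,40,-30,1,b) for b in(100,60,0)])
c=capture("top");cv2.imwrite("pics/a.png",cv2.resize(c["frame"][100:280,190:400],None,fx=3,fy=3))
E
```

```text
time_s: 1.87
tcp_pos: [0.5481, 0.1103, 0.222]
tool_rot: [1.431, 1.982, -0.027]
contact_force: [0.3, -1.4, 0.8]
opening: 0.0401
grip_force: 0.0
[ 0.497 -0.067  2.179 -0.843  0.903  0.677]
[59.0, 50.0, 40.0] [-0.3, 0.1, -0.5] | [0.601, 0.163, 0.178]
[59.0, 50.0, 80.0] [-0.3, 0.1, -0.5] | [0.622, 0.148, 0.148]
[59.0, 51.0, 140.0] [-0.3, 0.1, -0.5] | [0.652, 0.125, 0.102]
```

View pics/a.png

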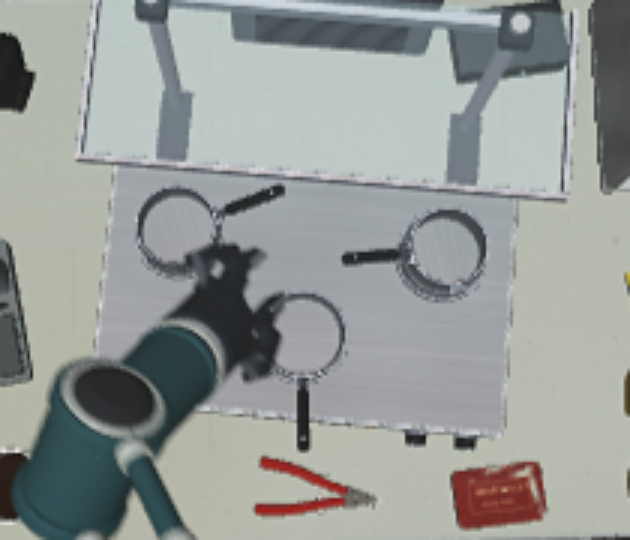

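The gripper, at crop (235,270), is leaning in from the front left, lined up with the saucepan handle at (250,200), and nothing has been touched. Next I slide in around the handle.

```bash
python3 -m crank '[40,30,25,20,0,0,0, 40,59,50,40,0,0,0, 40,59,50,40,0,0,0, 40,59,50,75,0,0,0, 40,59,50,100,0,0,0, 40,59,50,120,0,0,0, 40,59,50,132,0,0,0, 40,59,50,140,0,0,0, 40,59,50,140,0,0,0, 32,59,50,140,0,0,0]'
python3 - <<'E'
from h import *
print(get_obs()["q"].round(3))
w=[pose("sauce",-66.5+66.5*k/9,75,40,-30+30*k/9,1,0) for k in range(0,10)]
rows(w)
c=capture("top");cv2.imwrite("pics/b.png",cv2.resize(c["frame"][100:280,190:400],None,fx=3,fy=3))
E
```

```text
time_s: 2.75
tcp_pos: [0.6514, 0.122, 0.1034]
tool_rot: [1.433, 1.98, -0.027]
contact_force: [1.1, 0.2, 0.3]
opening: 0.0321
grip_force: 0.0
[ 0.426  0.276  2.061 -1.027  0.725  0.882]
[3.0, 1.0, 0.0] [-0.4, 0.2, -0.2] | [0.652, 0.125, 0.102]
[4.0, 10.0, 4.0] [-2.2, 1.3, -6.3] | [0.661, 0.128, 0.102]
[6.0, 18.0, 6.0] [-4.1, 2.4, -12.5] | [0.669, 0.132, 0.102]
[10.0, 27.0, 8.0] [-6.0, 3.3, -18.8] | [0.677, 0.137, 0.102]
[14.0, 35.0, 9.0] [-8.1, 4.1, -25.2] | [0.684, 0.144, 0.102]
[19.0, 44.0, 10.0] [-10.2, 4.7, -31.5] | [0.69, 0.151, 0.102]
[24.0, 51.0, 9.0] [-12.4, 5.2, -38.0] | [0.695, 0.159, 0.102]
[31.0, 58.0, 8.0] [-14.7, 5.6, -44.4] | [0.699, 0.167, 0.102]
[38.0, 64.0, 6.0] [-17.1, 5.9, -50.8] | [0.702, 0.176, 0.102]
[45.0, 69.0, 3.0] [-19.5, 6.0, -57.3] | [0.704, 0.186, 0.102]
```

View pics/b.png

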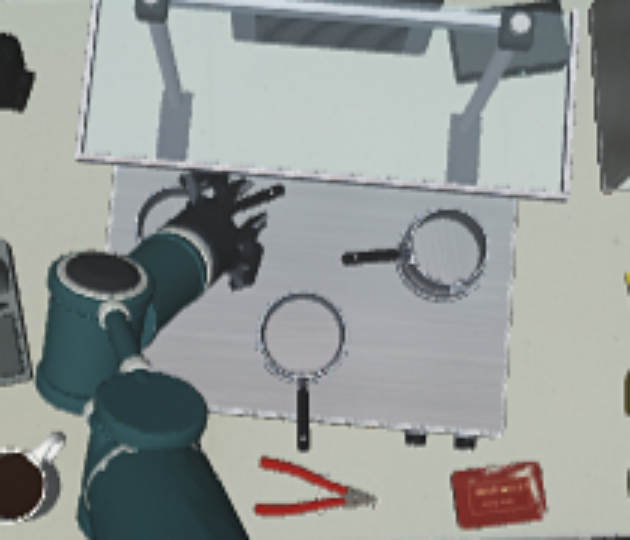

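The fingers straddle the saucepan handle at crop (235,205), with no contact force. I'll sweep it in two halves.

```bash
python3 -m crank '[30,3,1,0,0,0,0, 28,4,5,2,-1,1,-3, 26,4,10,4,-2,1,-6, 26,5,14,5,-3,2,-9, 26,6,18,6,-4,2,-12, 26,8,23,7,-5,3,-16, 26,10,27,8,-6,3,-19, 26,12,31,9,-7,4,-22, 26,14,35,9,-8,4,-25, 26,16,39,10,-9,4,-28]'
python3 - <<'E'
from h import *
o=get_obs();print(o["q"].round(3),o["moment"].round(2))
rows([pose("sauce",-66.5*k/9,75,40,-30*k/9,1,0) for k in (4.5,4,3,2,1,0,-.3)])
E
```

```text
time_s: 3.63
tcp_pos: [0.6871, 0.1476, 0.1018]
tool_rot: [0.833, 2.291, -0.037]
contact_force: [0.2, -0.8, -1.3]
opening: 0.0258
grip_force: 0.4
[ 0.385  0.275  2.07  -1.116  0.529  0.434] [ 0.07  0.33 -0.09]
[-0.0, -0.0, 0.0] [-0.1, 0.4, -0.2] | [0.687, 0.147, 0.102]
[0.0, 4.0, 1.0] [-1.1, 0.7, -3.4] | [0.69, 0.151, 0.102]
[2.0, 14.0, 2.0] [-3.2, 1.2, -9.8] | [0.695, 0.159, 0.102]
[4.0, 23.0, 3.0] [-5.4, 1.6, -16.3] | [0.699, 0.167, 0.102]
[8.0, 31.0, 2.0] [-7.6, 1.8, -22.8] | [0.702, 0.176, 0.102]
[12.0, 40.0, 1.0] [-9.8, 1.9, -29.3] | [0.704, 0.186, 0.102]
[13.0, 42.0, 0.0] [-10.5, 1.9, -31.3] | [0.704, 0.188, 0.102]
```

```bash
python3 -m crank '[26,0,4,1,-1,1,-3, 26,1,9,2,-2,1,-7, 26,2,14,2,-3,1,-10, 26,3,18,3,-4,1,-13, 26,4,23,3,-5,2,-16, 26,6,27,2,-6,2,-19, 26,8,31,2,-8,2,-23, 26,10,36,2,-9,2,-26, 22,12,40,1,-10,2,-29, 18,12,40,1,-10,2,-29]'
python3 - <<'E'
from h import *
o=get_obs();print(o["q"].round(3),o["moment"].round(2))
rows([pose("sauce",0,75,40,0,1,b) for b in (0,60,150)])
E
```

```text
time_s: 4.47
tcp_pos: [0.7042, 0.1859, 0.1016]
tool_rot: [0.156, 2.439, -0.047]
contact_force: [1.0, 0.7, 0.3]
opening: 0.0185
grip_force: 0.0
[ 0.353  0.269  2.076 -1.1    0.332 -0.112] [-0.03  0.36  0.03]
[-0.0, -0.0, -0.0] [0.2, -0.0, -0.4] | [0.704, 0.186, 0.102]
[-0.0, -0.0, -60.0] [0.2, -0.0, -0.4] | [0.666, 0.19, 0.148]
[-0.0, 0.0, -150.0] [0.2, -0.0, -0.4] | [0.608, 0.197, 0.217]
```

```bash
python3 -m crank '[14,0,0,0,0,0,0, 14,0,0,0,0,0,0, 14,0,0,0,0,0,0, 24,0,0,0,0,0,0, 28,0,0,0,0,0,0, 28,0,0,-15,0,0,0, 30,0,0,-50,0,0,0, 30,0,0,-90,0,0,0, 30,0,0,-130,0,0,0, 30,0,0,-150,0,0,0]'
python3 - <<'E'
from h import *
o=get_obs();print(o["q"].round(3))
c=capture("top");cv2.imwrite("pics/c.png",cv2.resize(c["frame"][100:280,190:400],None,fx=3,fy=3))
w=pose("milk",101.5,75,40,50,-1,100)
rows([(H2W([-.06,.0,.33]),w[1]),w,pose("milk",101.5,75,40,50,-1,0)])
E
```

```text
time_s: 5.3
tcp_pos: [0.6075, 0.197, 0.2185]
tool_rot: [0.159, 2.439, -0.045]
contact_force: [-0.0, -0.9, 0.6]
opening: 0.0302
grip_force: 0.0
[ 0.449 -0.047  2.169 -0.751  0.528 -0.426]
[-4.0, -147.0, -141.0] [-13.5, 32.2, 90.6] | [0.501, 0.062, 0.33]
[44.0, -274.0, 2.0] [-13.5, 32.2, 90.6] | [0.542, -0.069, 0.188]
[62.0, -225.0, 88.0] [-13.5, 32.2, 90.6] | [0.589, -0.025, 0.112]
```

View pics/c.png

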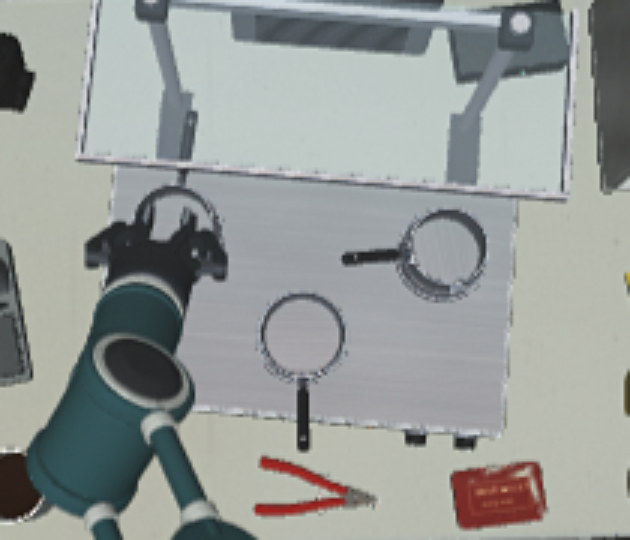

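The saucepan handle now points back under the canopy, running from crop (186,170) to (191,113). Next I rise and reorient for the milk pan.

```bash
python3 -m crank '[40,-4,-147,-141,-13,32,91, 40,-4,-147,-141,-13,32,91, 40,-4,-147,-141,-13,32,91, 40,-4,-147,-141,-13,32,91, 40,-4,-147,-141,-13,32,91, 40,-4,-147,-141,-13,32,91, 40,-4,-147,-141,-13,32,91, 40,-4,-147,-141,-13,32,91, 40,-4,-147,-141,-13,32,91, 40,-4,-147,-141,-13,32,91]'
python3 - <<'E'
from h import *
o=get_obs();print(o["q"].round(3))
rows([pose("milk",101.5,75,40,50,-1,b) for b in (100,0)])
E
```

```text
time_s: 6.18
tcp_pos: [0.5033, 0.0601, 0.3247]
tool_rot: [1.579, 2.336, 0.747]
contact_force: [0.3, -0.6, -1.1]
opening: 0.0401
grip_force: 0.0
[-0.158 -0.388  2.185  0.447  0.951 -0.73 ]
[-147.0, -79.0, 96.0] [-4.0, 9.2, 23.8] | [0.542, -0.069, 0.188]
[-132.0, -68.0, 194.0] [-4.0, 9.2, 23.8] | [0.589, -0.025, 0.112]
```

```bash
python3 -m crank '[40,-147,-79,96,-4,9,24, 40,-147,-79,96,-4,9,24, 40,-147,-79,96,-4,9,24, 40,-147,-79,96,-4,9,24, 40,-147,-79,96,-4,9,24, 40,-147,-79,96,-4,9,24, 40,-147,-79,96,-4,9,24, 40,-147,-79,96,-4,9,24, 40,-147,-79,96,-4,9,24, 40,-147,-79,96,-4,9,24]'
python3 - <<'E'
from h import *
o=get_obs();print(o["q"].round(3))
rows([pose("milk",101.5,75,40,50,-1,b) for b in (100,0)])
for n in("top",):
    c=capture(n);a=c["frame"][100:280,190:400];cv2.imwrite("pics/d.png",cv2.resize(a,None,fx=3,fy=3))
E
```

```text
time_s: 7.02
tcp_pos: [0.5431, -0.0686, 0.1906]
tool_rot: [2.062, 2.075, 1.059]
contact_force: [0.4, 0.1, 0.6]
opening: 0.0402
grip_force: 0.0
[-0.547 -0.041  2.221  0.862  0.947 -1.073]
[-1.0, -2.0, 1.0] [0.0, 0.3, 0.4] | [0.542, -0.069, 0.188]
[-1.0, -2.0, 101.0] [0.0, 0.3, 0.4] | [0.589, -0.025, 0.112]
```

View pics/d.png

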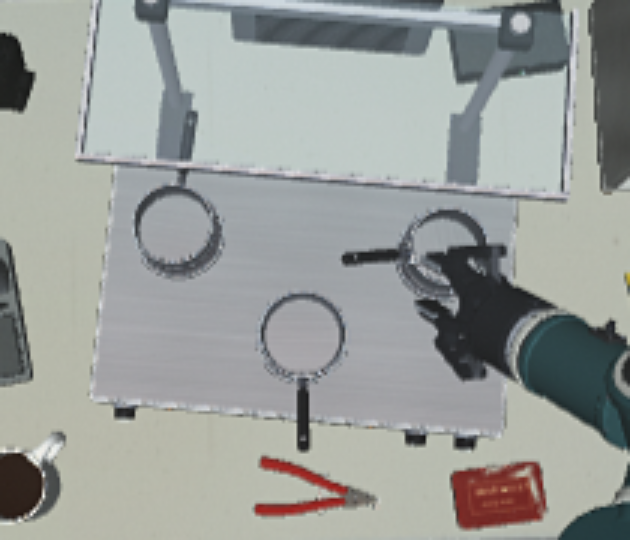

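The saucepan handle is straight back and the milk pan handle is untouched, from crop (345,258) to (405,255). The gripper is lined up, so I go in.

```bash
python3 -m crank '[40,-1,-2,15,0,0,0, 40,-1,-2,35,0,0,0, 40,-1,-2,55,0,0,0, 40,-1,-2,72,0,0,0, 40,-1,-2,85,0,0,0, 40,-1,-2,95,0,0,0, 40,-1,-2,101,0,0,0, 40,-1,-2,101,0,0,0, 34,-1,-2,101,0,0,0, 30,-1,-2,101,0,0,0]'
python3 - <<'E'
from h import *
o=get_obs();print(o["q"].round(3))
rows([pose("milk",101.5*(1-t),75,40,50*(1-t),-1,0) for t in np.arange(0,.61,.06)])
E
```

```text
time_s: 7.9
tcp_pos: [0.5887, -0.0266, 0.1106]
tool_rot: [2.065, 2.074, 1.059]
contact_force: [0.6, 1.2, 0.9]
opening: 0.0304
grip_force: 0.0
[-0.418  0.131  2.224  1.016  0.763 -1.179]
[1.0, 1.0, -0.0] [0.0, 0.3, 0.3] | [0.589, -0.025, 0.112]
[1.0, 7.0, 4.0] [-1.3, -1.1, 5.1] | [0.597, -0.025, 0.112]
[-1.0, 14.0, 7.0] [-2.7, -2.4, 9.9] | [0.605, -0.026, 0.112]
[-3.0, 21.0, 10.0] [-4.2, -3.7, 14.8] | [0.612, -0.027, 0.112]
[-5.0, 28.0, 13.0] [-5.7, -4.9, 19.8] | [0.62, -0.029, 0.112]
[-9.0, 35.0, 15.0] [-7.3, -6.1, 24.7] | [0.627, -0.032, 0.112]
[-13.0, 41.0, 17.0] [-8.9, -7.1, 29.7] | [0.634, -0.036, 0.112]
[-18.0, 47.0, 18.0] [-10.7, -8.1, 34.8] | [0.64, -0.04, 0.112]
[-23.0, 53.0, 18.0] [-12.5, -9.1, 39.9] | [0.646, -0.045, 0.112]
[-29.0, 58.0, 18.0] [-14.4, -9.9, 45.0] | [0.652, -0.051, 0.112]
[-35.0, 63.0, 18.0] [-16.3, -10.7, 50.1] | [0.656, -0.057, 0.112]
```

```bash
python3 -m crank '[28,1,4,2,0,0,3, 26,1,7,4,-1,-1,5, 26,0,11,6,-2,-2,8, 26,-1,14,7,-3,-2,10, 26,-2,18,9,-3,-3,12, 26,-3,21,10,-4,-4,15, 26,-4,25,12,-5,-4,17, 26,-5,28,13,-6,-5,20, 26,-7,32,14,-6,-5,22, 26,-9,35,15,-7,-6,25]'
python3 - <<'E'
from h import *
o=get_obs();print(o["q"].round(3),o["moment"].round(2))
rows([pose("milk",101.5*(1-t),75,40,50*(1-t),-1,0) for t in np.arange(.3,.671,.04)])
E
```

```text
time_s: 8.73
tcp_pos: [0.6273, -0.0322, 0.1116]
tool_rot: [2.512, 1.502, 1.059]
contact_force: [0.1, 1.4, -0.8]
opening: 0.0257
grip_force: 0.9
[-0.338  0.124  2.23   1.1    0.561 -0.744] [-0.05  0.41  0.18]
[0.0, -0.0, -0.0] [-0.3, 0.0, -0.4] | [0.627, -0.032, 0.112]
[-0.0, 5.0, 2.0] [-1.4, -0.7, 3.0] | [0.632, -0.034, 0.112]
[-1.0, 9.0, 3.0] [-2.5, -1.3, 6.3] | [0.636, -0.037, 0.112]
[-2.0, 14.0, 5.0] [-3.6, -1.9, 9.7] | [0.64, -0.04, 0.112]
[-4.0, 19.0, 6.0] [-4.8, -2.5, 13.1] | [0.644, -0.043, 0.112]
[-5.0, 24.0, 7.0] [-5.9, -3.1, 16.6] | [0.648, -0.047, 0.112]
[-7.0, 29.0, 8.0] [-7.1, -3.6, 20.0] | [0.652, -0.051, 0.112]
[-9.0, 33.0, 9.0] [-8.3, -4.1, 23.4] | [0.655, -0.055, 0.112]
[-12.0, 38.0, 9.0] [-9.6, -4.5, 26.9] | [0.658, -0.059, 0.112]
[-15.0, 42.0, 9.0] [-10.8, -4.9, 30.4] | [0.66, -0.064, 0.112]
```

```bash
python3 -m crank '[26,0,3,1,-1,0,2, 26,0,6,2,-2,-1,4, 26,-1,9,3,-3,-1,6, 26,-2,14,5,-4,-2,10, 26,-4,19,6,-5,-2,13, 26,-5,24,7,-6,-3,17, 26,-7,29,8,-7,-4,20, 26,-9,33,9,-8,-4,23, 26,-12,38,9,-10,-4,27, 26,-15,42,9,-11,-5,30]'
python3 - <<'E'
from h import *
o=get_obs();print(o["q"].round(3),o["moment"].round(2))
rows([pose("milk",101.5*(1-t),75,40,50*(1-t),-1,0) for t in np.r_[np.arange(.66,1,.04),1]])
E
```

```text
time_s: 9.57
tcp_pos: [0.6594, -0.0635, 0.1109]
tool_rot: [2.827, 0.684, 1.057]
contact_force: [0.0, 1.3, -0.7]
opening: 0.0259
grip_force: 0.4
[-0.267  0.128  2.228  1.129  0.305 -0.188] [0.05 0.4  0.11]
[1.0, 1.0, -0.0] [0.2, 0.0, 0.2] | [0.66, -0.064, 0.112]
[1.0, 6.0, 1.0] [-1.0, -0.3, 3.7] | [0.663, -0.068, 0.112]
[-0.0, 11.0, 2.0] [-2.3, -0.7, 7.3] | [0.665, -0.073, 0.112]
[-1.0, 16.0, 2.0] [-3.5, -0.9, 10.8] | [0.666, -0.078, 0.112]
[-2.0, 21.0, 2.0] [-4.8, -1.2, 14.3] | [0.667, -0.083, 0.112]
[-4.0, 26.0, 2.0] [-6.1, -1.4, 17.8] | [0.668, -0.088, 0.112]
[-6.0, 31.0, 2.0] [-7.4, -1.5, 21.4] | [0.669, -0.093, 0.112]
[-8.0, 35.0, 1.0] [-8.7, -1.6, 24.9] | [0.669, -0.099, 0.112]
[-10.0, 40.0, 1.0] [-10.0, -1.7, 28.5] | [0.669, -0.104, 0.112]
[-11.0, 42.0, 0.0] [-10.7, -1.7, 30.2] | [0.668, -0.106, 0.112]
```

```bash
python3 -m crank '[26,1,4,1,0,0,2, 26,1,8,1,-2,0,5, 26,0,12,2,-3,-1,8, 26,-1,16,2,-4,-1,11, 26,-2,21,2,-5,-1,14, 26,-4,26,2,-6,-1,18, 26,-6,31,2,-7,-2,21, 26,-8,35,1,-9,-2,25, 26,-10,40,1,-10,-2,28, 22,-11,42,0,-11,-2,30]'
python3 - <<'E'
from h import *
o=get_obs();print(o["q"].round(3),o["moment"].round(2))
rows([pose("milk",0,75,40,0,-1,b) for b in (0,60,160)])
E
```

```text
time_s: 10.4
tcp_pos: [0.6693, -0.1064, 0.1133]
tool_rot: [2.902, -0.174, 1.052]
contact_force: [-0.3, 0.7, -0.5]
opening: 0.0221
grip_force: 0.3
[-0.221  0.133  2.216  0.524  0.114  0.969] [0.07 0.31 0.12]
[-2.0, -0.0, 1.0] [0.4, 0.1, 0.3] | [0.668, -0.106, 0.112]
[-2.0, 0.0, -59.0] [0.4, 0.1, 0.3] | [0.63, -0.102, 0.158]
[-2.0, 1.0, -159.0] [0.4, 0.1, 0.3] | [0.566, -0.094, 0.234]
```

```bash
python3 -m crank '[18,-1,0,1,0,0,0, 14,-1,0,1,0,0,0, 14,-1,0,1,0,0,0, 14,-1,0,1,0,0,0, 24,-1,0,1,0,0,0, 28,-1,0,0,0,0,0, 28,-1,0,-15,0,0,0, 30,-1,0,-50,0,0,0, 30,-1,0,-90,0,0,0, 30,-1,0,-125,0,0,0]'
python3 -m crank '[30,-1,0,-160,0,0,0, 30,-1,0,-160,0,0,0, 30,-1,0,-160,0,0,0, 30,-1,0,-160,0,0,0, 30,-1,0,-160,0,0,0, 30,-1,0,-160,0,0,0, 30,-1,0,-160,0,0,0, 30,-1,0,-160,0,0,0, 30,-1,0,-160,0,0,0, 30,-1,0,-160,0,0,0]' | head -2
python3 - <<'E'
from h import *
o=get_obs();print(o["q"].round(3))
c=capture("top");a=c["frame"][100:280,190:400];cv2.imwrite("pics/e.png",cv2.resize(a,None,fx=3,fy=3))
for s in(1,-1):
  w=pose("skil",184.7,75,0,0,s,100)
  rows([w]);print(o["q"][0],np.degrees(w[1].as_matrix()[1,1]))
E
```

```text
time_s: 11.23
tcp_pos: [0.5876, -0.0951, 0.2079]
tool_rot: [2.903, -0.167, 1.048]
contact_force: [0.6, -0.6, 1.0]
opening: 0.0297
grip_force: 0.0
time_s: 12.07
tcp_pos: [0.4865, -0.0814, 0.3276]
[-0.278 -0.552  2.318  0.147  0.695  1.328]
[-138.0, -140.0, 62.0] [2.1, -39.6, -4.1] | [0.436, 0.064, 0.19]
-0.27807979157153506 -57.249621753184954
[-138.0, -140.0, 62.0] [-59.6, -3.1, 165.5] | [0.436, 0.064, 0.19]
-0.27807979157153506 57.249621753184954
```

View pics/e.png

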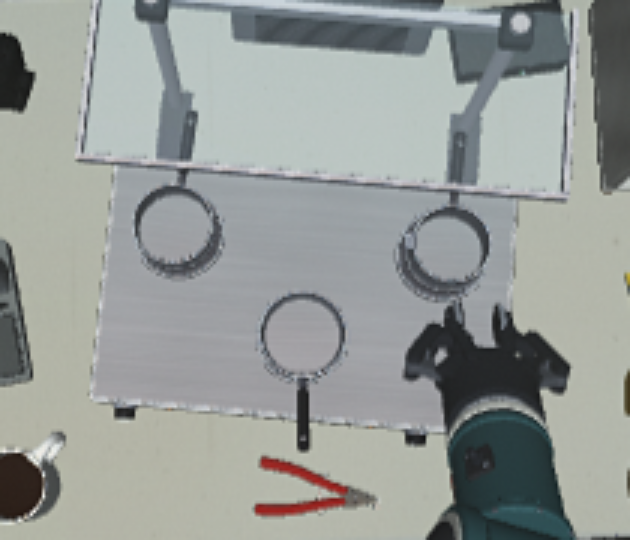

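Both rear handles now point back, the saucepan tip at crop (190,113) and the milk pan tip at (461,135). The skillet handle still points forward, from crop (303,380) to (303,450). I'll turn the wrist the long way round so the skillet can go clockwise past the lower saucepan.

Run:
```python
from h import *
w=pose("skil",-90,75,0,0,1,100); rows([(np.array([.45,.03,.33]),w[1])])
```

```text
[-36.0, -106.0, -34.0] [31.3, -30.6, -85.7] | [0.45, 0.03, 0.33]
```

```bash
python3 -m crank '[40,-36,-106,-34,31,-30,-86, 40,-36,-106,-34,31,-30,-86, 40,-36,-106,-34,31,-30,-86, 40,-36,-106,-34,31,-30,-86, 40,-36,-106,-34,31,-30,-86, 40,-36,-106,-34,31,-30,-86, 40,-36,-106,-34,31,-30,-86, 40,-36,-106,-34,31,-30,-86, 40,-36,-106,-34,31,-30,-86, 40,-36,-106,-34,31,-30,-86]'
python3 - <<'E'
from h import *
print(get_obs()["q"].round(3))
rows([pose("skil",184.7,75,0,0,-1,100)])
E
```

```text
time_s: 12.95
tcp_pos: [0.4505, 0.0293, 0.3312]
tool_rot: [2.669, 1.588, 0.31]
contact_force: [0.4, -0.1, 0.8]
opening: 0.0397
grip_force: 0.0
[-0.057 -0.334  2.059  0.099  1.241  0.416]
[1.0, -46.0, 138.0] [13.7, 1.2, -115.7] | [0.436, 0.064, 0.19]
```

```bash
python3 -m crank '[40,1,-46,138,14,1,-116, 40,1,-46,138,14,1,-116, 40,1,-46,138,14,1,-116, 40,1,-46,138,14,1,-116, 40,1,-46,138,14,1,-116, 40,1,-46,138,14,1,-116, 40,1,-46,138,14,1,-116, 40,1,-46,138,14,1,-116, 40,1,-46,138,14,1,-116, 40,1,-46,138,14,1,-116]'
python3 - <<'E'
from h import *
print(get_obs()["q"].round(3))
rows([pose("skil",184.7,75,0,0,-1,b) for b in (100,0)])
E
```

```text
time_s: 13.78
tcp_pos: [0.4363, 0.0644, 0.1904]
tool_rot: [1.246, 2.871, 0.137]
contact_force: [0.2, -0.4, -0.2]
opening: 0.0399
grip_force: 0.0
[ 0.035 -0.171  2.186  0.085  1.083 -0.756]
[-0.0, -0.0, -0.0] [5.2, 0.4, -44.6] | [0.436, 0.064, 0.19]
[-3.0, -8.0, 100.0] [5.2, 0.4, -44.6] | [0.436, 0.064, 0.09]
```

```bash
python3 -m crank '[40,0,0,0,5,0,-45, 40,0,0,0,5,0,-45, 40,0,0,0,5,0,-45, 40,0,0,0,5,0,-45, 40,0,0,0,5,0,-45, 40,0,0,0,5,0,-45, 40,0,0,0,5,0,-45, 40,-1,-3,35,5,0,-45, 40,-2,-5,65,5,0,-45, 40,-3,-7,85,5,0,-45]'
python3 - <<'E'
from h import *
o=get_obs();print(o["q"].round(3))
rows([pose("skil",184.7,75,0,0,-1,b) for b in (0,)])
c=capture("top");a=c["frame"][160:280,215:370];cv2.imwrite("pics/f.png",cv2.resize(a,None,fx=4,fy=4))
E
```

```text
time_s: 14.62
tcp_pos: [0.4358, 0.0641, 0.1031]
tool_rot: [0.061, 3.135, 0.0]
contact_force: [-1.2, -0.7, -0.4]
opening: 0.0399
grip_force: 0.0
[ 9.000e-02 -3.300e-02  2.240e+00 -1.000e-03  9.280e-01 -1.441e+00]
[-1.0, 0.0, 13.0] [0.0, 0.4, 0.1] | [0.436, 0.064, 0.09]
```

View pics/f.png

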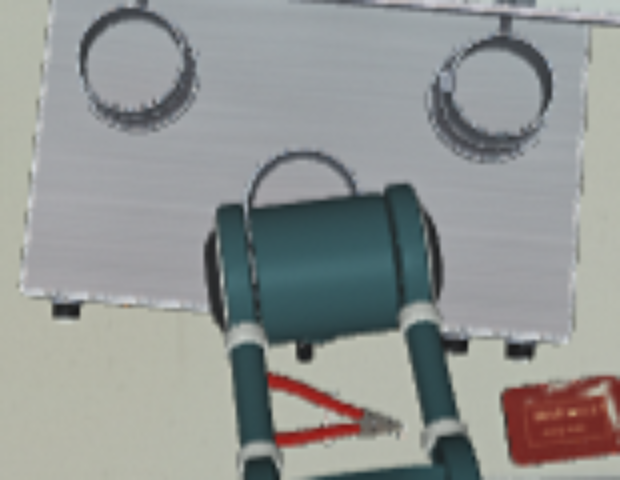

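The view shows the wrist above the skillet handle, with the tip just visible at (305,352), so the cage is in line. Nothing else has moved. I'll finish the descent and start the arc.

```bash
cat >> h.py <<'E'
def sk(a,b=0):
    L=float(np.interp(a,[30,100],[36,0])); return pose("skil",a,75,L,a*.5,-1,b)
E
python3 -m crank '[40,-1,0,5,0,0,0, 40,-1,0,10,0,0,0, 40,-1,0,13,0,0,0, 36,-1,0,13,0,0,0, 30,-1,0,13,0,0,0, 26,-1,0,13,0,0,0, 26,-1,0,13,0,0,0, 26,-1,0,13,0,0,0, 26,-1,0,13,0,0,0, 26,-1,0,13,0,0,0]'
python3 - <<'E'
from h import *
print(get_obs()["q"].round(3))
rows([sk(184.7-5*k) for k in range(11)])
E
```

```text
time_s: 15.5
tcp_pos: [0.4383, 0.064, 0.0933]
tool_rot: [0.062, 3.131, 0.001]
contact_force: [-0.1, -0.0, 0.4]
opening: 0.0262
grip_force: 0.0
[ 8.900e-02 -1.500e-02  2.245e+00 -1.000e-03  9.020e-01 -1.442e+00]
[2.0, 0.0, 3.0] [0.0, 0.6, 0.0] | [0.436, 0.064, 0.09]
[2.0, 7.0, 3.0] [0.1, 0.6, 5.0] | [0.437, 0.071, 0.09]
[1.0, 13.0, 3.0] [0.1, 0.6, 10.0] | [0.438, 0.077, 0.09]
[-1.0, 19.0, 3.0] [0.1, 0.6, 15.0] | [0.44, 0.083, 0.09]
[-3.0, 26.0, 3.0] [0.1, 0.6, 20.0] | [0.442, 0.09, 0.09]
[-5.0, 32.0, 3.0] [0.2, 0.6, 25.0] | [0.445, 0.095, 0.09]
[-8.0, 38.0, 3.0] [0.2, 0.6, 30.0] | [0.448, 0.101, 0.09]
[-12.0, 43.0, 3.0] [0.2, 0.6, 35.0] | [0.452, 0.107, 0.09]
[-16.0, 48.0, 3.0] [0.2, 0.5, 40.0] | [0.456, 0.112, 0.09]
[-20.0, 53.0, 3.0] [0.3, 0.5, 45.0] | [0.461, 0.116, 0.09]
[-25.0, 57.0, 3.0] [0.3, 0.5, 50.0] | [0.466, 0.12, 0.09]
```

```bash
python3 -m crank '[26,2,3,1,0,0,2, 26,2,7,1,0,0,5, 26,1,13,2,0,0,10, 26,-1,19,2,0,0,15, 26,-3,26,2,0,0,20, 26,-5,32,3,0,0,25, 26,-8,38,3,0,0,30, 26,-12,43,3,0,0,35, 26,-16,48,3,0,0,40, 26,-20,53,3,0,0,45]'
python3 - <<'E'
from h import *
o=get_obs();print(o["q"].round(3),o["moment"].round(2))
rows([sk(139.7-4.5*k) for k in range(11)])
E
```

```text
time_s: 16.33
tcp_pos: [0.4601, 0.1163, 0.0901]
tool_rot: [1.262, 2.868, 0.006]
contact_force: [-0.7, -0.0, 0.4]
opening: 0.0258
grip_force: 0.3
[ 1.960e-01  5.100e-02  2.184e+00 -2.000e-03  8.970e-01 -5.440e-01] [-0.01  0.07  0.01]
[-0.0, 0.0, -0.0] [0.4, 0.3, -0.2] | [0.461, 0.116, 0.09]
[-1.0, 6.0, -0.0] [0.4, 0.3, 4.3] | [0.465, 0.12, 0.09]
[-1.0, 12.0, -0.0] [0.4, 0.3, 8.8] | [0.47, 0.123, 0.09]
[-2.0, 18.0, -0.0] [0.4, 0.3, 13.3] | [0.475, 0.127, 0.09]
[-4.0, 23.0, -0.0] [0.4, 0.3, 17.8] | [0.48, 0.129, 0.09]
[-6.0, 29.0, -0.0] [0.4, 0.3, 22.3] | [0.485, 0.131, 0.09]
[-8.0, 34.0, -0.0] [0.5, 0.3, 26.8] | [0.491, 0.133, 0.09]
[-11.0, 39.0, 0.0] [0.5, 0.2, 31.3] | [0.497, 0.135, 0.09]
[-15.0, 44.0, 0.0] [0.5, 0.2, 35.8] | [0.503, 0.136, 0.09]
[-18.0, 49.0, 0.0] [0.1, 0.3, 40.4] | [0.508, 0.136, 0.09]
[-22.0, 53.0, 0.0] [-2.1, 1.2, 45.5] | [0.514, 0.136, 0.09]
```

```bash
python3 -m crank '[26,-1,6,0,0,0,4, 26,-1,12,0,0,0,9, 26,-2,18,0,0,0,13, 26,-4,23,0,0,0,18, 26,-6,29,0,0,0,22, 26,-8,34,0,0,0,27, 26,-11,39,0,0,0,31, 26,-15,44,0,0,0,36, 26,-18,49,0,0,0,40, 26,-22,53,0,-2,1,45]'
python3 - <<'E'
from h import *
o=get_obs();print(o["q"].round(3),o["moment"].round(2))
rows([sk(94.7-3.7*k) for k in range(11)])
c=capture("top");a=c["frame"][100:280,190:400];cv2.imwrite("pics/g.png",cv2.resize(a,None,fx=3,fy=3))
E
```

```text
time_s: 17.17
tcp_pos: [0.5151, 0.1368, 0.0909]
tool_rot: [2.264, 2.17, 0.072]
contact_force: [-0.7, 0.5, -1.2]
opening: 0.0259
grip_force: 0.2
[0.2   0.138 2.087 0.027 0.876 0.226] [0.03 0.06 0.03]
[-1.0, -1.0, 0.0] [-0.0, 0.1, 0.6] | [0.514, 0.136, 0.09]
[-1.0, 4.0, 1.0] [-1.4, 1.4, 4.7] | [0.519, 0.135, 0.09]
[-2.0, 8.0, 1.0] [-2.9, 2.6, 8.7] | [0.523, 0.135, 0.09]
[-3.0, 13.0, 1.0] [-4.3, 3.9, 12.7] | [0.528, 0.134, 0.09]
[-4.0, 18.0, 1.0] [-5.8, 5.2, 16.5] | [0.533, 0.132, 0.09]
[-5.0, 22.0, 1.0] [-7.2, 6.5, 20.3] | [0.537, 0.131, 0.09]
[-7.0, 26.0, 1.0] [-8.7, 7.7, 24.1] | [0.541, 0.129, 0.09]
[-9.0, 31.0, 1.0] [-10.2, 9.0, 27.7] | [0.545, 0.126, 0.09]
[-11.0, 35.0, 2.0] [-11.6, 10.4, 31.3] | [0.549, 0.124, 0.09]
[-14.0, 39.0, 2.0] [-13.2, 11.7, 34.8] | [0.553, 0.121, 0.09]
[-17.0, 42.0, 2.0] [-14.7, 13.0, 38.3] | [0.557, 0.118, 0.09]
```

View pics/g.png

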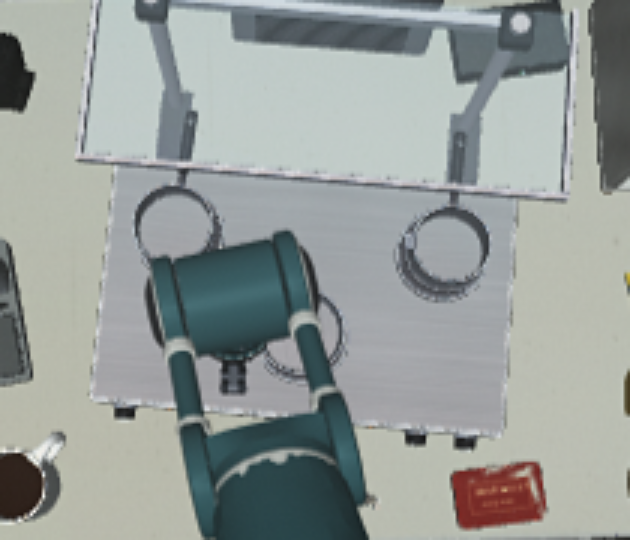

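The skillet handle has followed, with no forward handle left at crop (303,450) and the rear pans unchanged. Continuing.

```bash
python3 -m crank '[26,-1,4,1,-1,1,5, 26,-2,8,1,-3,3,9, 26,-3,13,1,-4,4,13, 26,-4,18,1,-6,5,17, 26,-5,22,1,-7,6,20, 26,-7,26,1,-9,8,24, 26,-9,31,1,-10,9,28, 26,-11,35,2,-12,10,31, 26,-14,39,2,-13,12,35, 26,-17,42,2,-15,13,38]'
python3 - <<'E'
from h import *
o=get_obs();print(o["q"].round(3),o["moment"].round(2))
rows([sk(57.7-3.5*k) for k in range(11)])
E
```

```text
time_s: 18.05
tcp_pos: [0.5555, 0.117, 0.0897]
tool_rot: [2.787, 1.274, 0.595]
contact_force: [-1.2, 1.0, -0.2]
opening: 0.026
grip_force: 0.3
[0.107 0.046 2.245 0.214 0.489 0.65 ] [0.05 0.29 0.01]
[2.0, 0.0, 0.0] [0.2, -0.2, 0.4] | [0.557, 0.118, 0.09]
[2.0, 5.0, 1.0] [-1.2, 1.1, 3.6] | [0.56, 0.115, 0.09]
[1.0, 9.0, 2.0] [-2.6, 2.5, 6.8] | [0.563, 0.112, 0.09]
[0.0, 13.0, 2.0] [-4.0, 3.8, 9.9] | [0.566, 0.109, 0.09]
[-1.0, 18.0, 3.0] [-5.5, 5.2, 13.0] | [0.569, 0.105, 0.09]
[-2.0, 22.0, 3.0] [-6.9, 6.5, 16.1] | [0.571, 0.101, 0.09]
[-4.0, 26.0, 4.0] [-8.4, 7.9, 19.1] | [0.573, 0.098, 0.09]
[-5.0, 30.0, 4.0] [-9.9, 9.4, 22.1] | [0.575, 0.094, 0.089]
[-7.0, 34.0, 4.0] [-11.3, 10.7, 25.1] | [0.577, 0.09, 0.089]
[-10.0, 38.0, 4.0] [-11.9, 10.6, 28.3] | [0.579, 0.085, 0.089]
[-12.0, 42.0, 4.0] [-12.6, 10.4, 31.5] | [0.58, 0.081, 0.089]
```

```bash
python3 -m crank '[26,2,5,1,-1,1,4, 26,1,9,2,-3,2,7, 26,0,13,2,-4,4,10, 26,-1,18,3,-5,5,13, 26,-2,22,3,-7,7,16, 26,-4,26,4,-8,8,19, 26,-5,30,4,-10,9,22, 26,-7,34,4,-11,11,25, 26,-10,38,4,-12,11,28, 26,-12,42,4,-13,10,31]'
python3 - <<'E'
from h import *
o=get_obs();print(o["q"].round(3),o["moment"].round(2))
rows([sk(a) for a in (22.7,18,14,10,6,3,0)])
E
```

```text
time_s: 18.88
tcp_pos: [0.5771, 0.084, 0.0877]
tool_rot: [2.916, 0.464, 0.952]
contact_force: [-0.3, 0.6, -0.5]
opening: 0.0262
grip_force: 0.3
[ 0.105  0.016  2.374 -0.047  0.128  1.405] [0.06 0.42 0.05]
[2.0, 4.0, 0.0] [-0.7, 0.1, 2.5] | [0.58, 0.081, 0.089]
[2.0, 10.0, 1.0] [-2.0, -0.2, 6.7] | [0.581, 0.075, 0.089]
[1.0, 15.0, 1.0] [-3.2, -0.4, 10.2] | [0.582, 0.07, 0.089]
[-0.0, 20.0, 1.0] [-4.3, -0.5, 13.8] | [0.583, 0.065, 0.089]
[-2.0, 25.0, 1.0] [-5.5, -0.6, 17.4] | [0.583, 0.06, 0.089]
[-3.0, 28.0, 0.0] [-6.4, -0.6, 20.0] | [0.583, 0.056, 0.089]
[-4.0, 32.0, 0.0] [-7.3, -0.6, 22.7] | [0.582, 0.052, 0.089]
```

```bash
python3 -m crank '[26,2,4,0,-1,0,2, 26,2,7,1,-1,0,4, 26,2,10,1,-2,0,7, 26,1,15,1,-3,0,10, 26,0,20,1,-4,0,14, 26,-2,25,1,-5,0,17, 26,-3,28,0,-6,0,20, 26,-4,32,0,-7,0,23, 24,-4,32,0,-7,0,23, 20,-4,32,0,-7,0,23]'
python3 - <<'E'
from h import *
o=get_obs();print(o["q"].round(3),o["moment"].round(2))
rows([sk(0,b) for b in (0,60,150)])
E
```

```text
time_s: 19.72
tcp_pos: [0.5845, 0.0519, 0.0922]
tool_rot: [2.953, -0.181, 0.976]
contact_force: [0.6, 1.0, 0.3]
opening: 0.0199
grip_force: 0.3
[ 0.118  0.021  2.362 -0.786  0.186  2.546] [0.14 0.25 0.03]
[-4.0, -0.0, 1.0] [-0.6, -0.5, -0.2] | [0.582, 0.052, 0.089]
[-3.0, -1.0, -59.0] [-0.6, -0.5, -0.2] | [0.547, 0.057, 0.138]
[-2.0, -2.0, -149.0] [-0.6, -0.5, -0.2] | [0.495, 0.063, 0.211]
```

```bash
python3 -m crank '[16,0,0,0,0,0,0, 14,0,0,0,0,0,0, 14,0,0,0,0,0,0, 14,0,0,0,0,0,0, 22,0,0,0,0,0,0, 28,0,0,0,0,0,0, 28,0,0,-15,0,0,0, 28,0,0,-50,0,0,0, 30,0,0,-85,0,0,0, 30,0,0,-120,0,0,0]'
python3 -m crank '[30,0,0,-40,0,0,0, 30,0,0,-80,0,0,0, 30,60,0,-120,0,0,0, 30,90,0,-140,0,0,0, 30,90,0,-140,0,0,0, 30,90,0,-140,0,0,0, 30,90,0,-140,0,0,0, 30,90,0,-140,0,0,0, 30,90,0,-140,0,0,0, 30,90,0,-140,0,0,0]'
python3 - <<'E'
from h import *
print(get_obs()["q"].round(3))
c=capture("top");a=c["frame"][120:255,205:385];cv2.imwrite("pics/h.png",cv2.resize(a,None,fx=4.4,fy=4.4,interpolation=cv2.INTER_CUBIC))
E
```

```text
time_s: 20.55
tcp_pos: [0.5117, 0.0593, 0.1881]
tool_rot: [2.954, -0.182, 0.971]
contact_force: [1.0, -0.3, 0.7]
opening: 0.0299
grip_force: 0.0
time_s: 21.38
tcp_pos: [0.5011, 0.0587, 0.3517]
tool_rot: [2.953, -0.181, 0.969]
contact_force: [-0.0, -1.0, 0.9]
opening: 0.03
grip_force: 0.0
[ 0.171 -0.485  2.218 -0.226  0.806  1.971]
```

View pics/h.png

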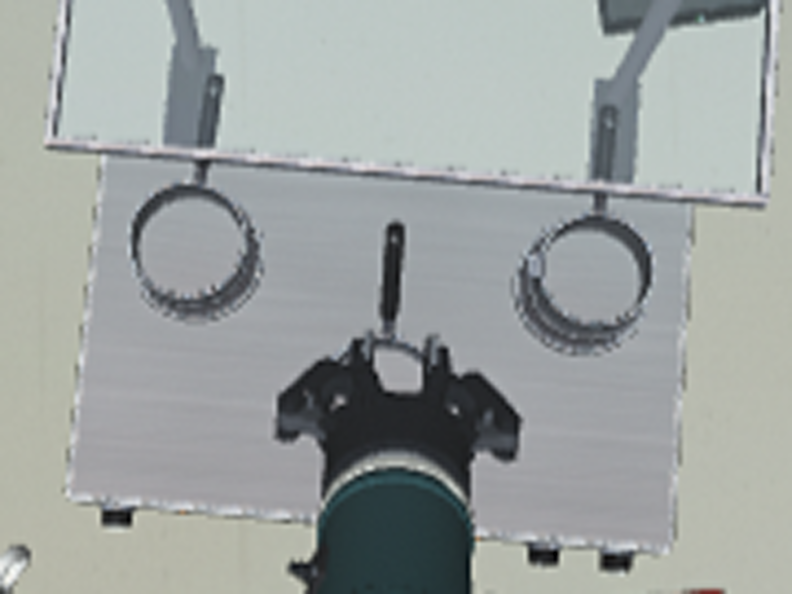

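All three handles point back: saucepan tip at crop (216,78), milk pan tip at (609,108), skillet tip at (395,225) with its base at (388,330). I'll check the angles.

Run:
```python
from h import *
c=capture("top")
C=lambda u,v,z:onz(c,205+u/4.4,120+v/4.4,z)
for n,b,t in(("sauce",(203,178,.046+.041),(216,76,.116)),("milk",(599,207,.046+.051),(609,107,.125)),("skil",(388,330,.046+.029),(395,224,.105))):
    B,T=C(*b),C(*t);d=T-B;r=H2W(np.r_[np.array(PAN[n][0])/1000,0]);e=T-r
    print(n,np.hypot(*d[:2]).round(3),"line",np.degrees(np.arctan2(d[1],d[0])).round(1)+7,"ring->tip",np.degrees(np.arctan2(e[1],e[0])).round(1)+7,np.hypot(*e[:2]).round(3))
for n,u,v,z in(("sauce",193,245,.094),("milk",592,272,.104)):print(n,C(u,v,z).round(4),H2W(np.r_[np.array(PAN[n][0])/1000,0]).round(4))
m=[C(*p,.043) for p in((67,500),(672,552))];d=m[0]-m[1];print("front edge yaw",np.degrees(np.arctan2(-d[0],d[1])))
```

```text
sauce 0.07 line -3.6999999999999993 ring->tip -3.0999999999999996 0.123
milk 0.068 line 1.5 ring->tip 0.0 0.122
skil 0.074 line 1.7999999999999998 ring->tip -0.20000000000000018 0.131
sauce [0.6333 0.1936 0.094 ] [0.6335 0.1942 0.    ]
milk [ 0.6016 -0.0971  0.104 ] [ 0.5977 -0.0976  0.    ]
front edge yaw -6.587699220486949
```

Run:
```python
from h import *
c=capture("top");g=cv2.cvtColor(c["frame"],cv2.COLOR_BGR2GRAY)
for n,x0,x1,y0,y1 in(("sauce",246,258,135,162),("milk",336,348,142,164),("skil",288,299,169,196)):
    r=g[y0:y1,x0:x1];v,u=np.nonzero(r<80);W=[]
    ang=[]
    rr=np.array(PAN[n][1]);hh=np.array(PAN[n][2]);ring=H2W(np.r_[np.array(PAN[n][0])/1000,0])
    for a,b in zip(u+x0,v+y0):
        p=onz(c,a,b,.046+.06)
        for _ in range(4):
            d=np.hypot(*(p-ring)[:2])*1000; p=onz(c,a,b,.046+np.interp(d,rr,hh)/1000)
        W.append(p[:2])
    W=np.array(W,np.float32);vx,vy,px,py=cv2.fitLine(W,cv2.DIST_HUBER,0,.001,.001).ravel()
    if vx<0:vx,vy=-vx,-vy
    e=W.mean(0)-ring[:2]
    print(n,len(W),"line",np.degrees(np.arctan2(vy,vx)).round(1)+7,"centroid from ring",np.degrees(np.arctan2(e[1],e[0])).round(1)+7, "offset mm",(np.cross([vx,vy],ring[:2]-[px,py])*1000).round(1))
```

```text
sauce 21 line -7.3999996 centroid from ring -2.6999999999999993 offset mm -6.6
milk 3 line -8.5 centroid from ring -0.5 offset mm -12.2
skil 85 line 0.9000001 centroid from ring 0.0 offset mm 1.6<stdin>:15: DeprecationWarning: Arrays of 2-dimensional vectors are deprecated. Use arrays of 3-dimensional vectors instead. (deprecated in NumPy 2.0)
```

Run:
```python
from h import *
for cam in("top","side"):
  c=capture(cam);g=cv2.cvtColor(c["frame"],cv2.COLOR_BGR2GRAY).astype(float)
  for n in("sauce","milk","skil"):
    ring=np.array(PAN[n][0]);rr,hh=PAN[n][1:]
    rs=np.arange(66,rr[-1]-3,2.);pts=[]
    for r in rs:   # profile across the nominal straight-back handle
        q=np.arange(-11,11.1,.5);z=46+np.interp(r,rr,hh)
        uv=np.array([proj(c,H2W(np.array([ring[0]+r,ring[1]+t,z])/1000)) for t in q]).astype(np.float32)
        s=cv2.remap(g.astype(np.float32),uv[:,:1].copy(),uv[:,1:].copy(),cv2.INTER_LINEAR).ravel()
        w=np.clip((s.min()+25)-s,0,None);pts.append([r,(w*q).sum()/w.sum(),s.min()])
    P=np.array(pts);k=np.polyfit(P[:,0],P[:,1],1);print(cam,n,"slope deg",np.degrees(k[0]).round(1),"y@90",np.polyval(k,90).round(1),"y@0",k[1].round(1),P[::6,1].round(1),P[::6,2].round(0))
```

```text
top sauce slope deg -5.7 y@90 -1.6 y@0 7.3 [-1.8  0.5 -1.2 -3.7 -3.2] [52. 76. 78. 74. 97.]
top milk slope deg 3.2 y@90 0.9 y@0 -4.1 [3.1 0.7 1.4 1.  2.1] [93. 79. 82. 83. 88.]
top skil slope deg 0.6 y@90 -0.6 y@0 -1.5 [-0.8 -0.6 -0.4 -0.6  0.2] [52. 35. 38. 32. 36.]
side sauce slope deg -7.0 y@90 0.3 y@0 11.4 [ 2.7  1.8  0.4 -0.1 -3.8] [74. 73. 72. 75. 93.]
side milk slope deg 2.8 y@90 0.5 y@0 -3.9 [-0.7 -0.1  0.7  1.4  1. ] [ 73.  73.  69.  71. 104.]
side skil slope deg 0.3 y@90 -0.7 y@0 -1.2 [-0.3 -0.8 -0.6 -0.5 -0.6] [ 74.  86.  97. 106. 113.]
```

Closing on the handle centred it at r≈75, but ring play left the saucepan 3–5° off, while the other two look within about 3°. There is plenty of time, so I'll nudge the saucepan handle a few millimetres.

```bash
python3 -m crank '[30,0,-90,0,0,0,-10, 30,0,-90,0,0,0,-20, 30,0,-90,0,0,0,-30, 30,0,-90,0,0,0,-40, 30,0,-90,0,0,0,-50, 30,0,-90,0,0,0,-60, 30,0,-90,0,0,0,-70, 30,0,-90,0,0,0,-80, 30,0,-90,0,0,0,-80, 30,0,-90,0,0,0,-80]'
python3 - <<'E'
from h import *
print(get_obs()["q"].round(3))
rows([pose("sauce",0,75,40,0,1,b) for b in (180,150,)])
E
```

```text
time_s: 22.47
tcp_pos: [0.5128, 0.1482, 0.3553]
tool_rot: [2.246, 1.429, 0.687]
contact_force: [0.1, -0.3, -0.3]
opening: 0.0295
grip_force: 0.0
[ 0.413 -0.386  2.152 -0.405  0.845  1.039]
[52.0, -31.0, 135.0] [-2.9, -2.9, -108.2] | [0.589, 0.2, 0.24]
[52.0, -29.0, 165.0] [-2.9, -2.9, -108.2] | [0.608, 0.197, 0.217]
```

```bash
python3 -m crank '[30,0,0,0,-3,-3,-108, 30,0,0,0,-3,-3,-108, 30,0,0,0,-3,-3,-108, 30,0,0,0,-3,-3,-108, 30,0,0,0,-3,-3,-108, 30,0,0,0,-3,-3,-108, 30,0,0,0,-3,-3,-108, 30,0,0,0,-3,-3,-108, 30,30,-18,70,-3,-3,-108, 30,52,-31,110,-3,-3,-108]'
python3 - <<'E'
from h import *
print(get_obs()["q"].round(3))
rows([pose("sauce",-2,75,40,0,1,b) for b in (150,)])
E
```

```text
time_s: 23.3
tcp_pos: [0.556, 0.1836, 0.2958]
tool_rot: [0.925, 2.288, 0.219]
contact_force: [1.4, -1.0, 0.6]
opening: 0.0297
grip_force: 0.0
[ 0.477 -0.231  2.169 -0.596  0.704  0.037]
[20.0, 8.0, 93.0] [-0.6, -0.5, -34.9] | [0.608, 0.195, 0.217]
```

```bash
python3 -m crank '[32,5,2,23,-1,-1,-35, 32,10,4,46,-1,-1,-35, 32,15,6,70,-1,-1,-35, 32,20,8,93,-1,-1,-35, 32,20,8,93,-1,-1,-35, 32,20,8,93,-1,-1,-35, 32,20,8,93,-1,-1,-35, 32,20,8,93,-1,-1,-35, 32,20,8,93,-1,-1,-35, 32,20,8,93,-1,-1,-35]'
python3 - <<'E'
from h import *
o=get_obs();print(o["q"].round(3))
rows([pose("sauce",-1.5,75,40,0,1,0),pose("sauce",3.5,75,40,0,1,0),pose("sauce",3.5,75,40,0,1,150)])
c=capture("top");a=c["frame"][120:255,205:385];cv2.imwrite("pics/i.png",a)
E
```

```text
time_s: 24.13
tcp_pos: [0.606, 0.1942, 0.2138]
tool_rot: [0.194, 2.432, -0.038]
contact_force: [-0.4, -0.8, 0.1]
opening: 0.032
grip_force: 0.0
[ 0.448 -0.046  2.179 -0.774  0.521 -0.375]
[-3.0, 1.0, 149.0] [0.0, 0.2, -0.7] | [0.704, 0.184, 0.102]
[-2.0, 8.0, 149.0] [0.0, 0.2, -5.6] | [0.705, 0.19, 0.102]
[-3.0, 8.0, -1.0] [0.0, 0.2, -5.6] | [0.609, 0.202, 0.217]
```

```bash
python3 -m crank '[32,-3,1,25,0,0,-1, 32,-3,1,50,0,0,-1, 32,-3,1,75,0,0,-1, 32,-3,1,95,0,0,-1, 32,-3,1,112,0,0,-1, 32,-3,1,126,0,0,-1, 32,-3,1,138,0,0,-1, 32,-3,1,145,0,0,-1, 32,-3,1,149,0,0,-1, 32,-3,1,149,0,0,-1]'
python3 -m crank '[26,0,1,0,0,0,0, 20,0,2,0,0,0,-1, 15,0,3,0,0,0,-1, 14,0,4,0,0,0,-2, 14,0,5,0,0,0,-3, 14,0,6,0,0,0,-3, 14,0,6,0,0,0,-3, 14,0,6,0,0,0,-3, 24,0,6,0,0,0,-3, 28,0,6,0,0,0,-3]'
python3 -m crank '[28,0,0,-15,0,0,0, 28,0,0,-45,0,0,0, 30,0,0,-80,0,0,0, 30,0,0,-115,0,0,0, 30,0,0,-150,0,0,0, 30,0,0,-180,0,0,0, 30,0,0,-200,0,0,0, 30,0,0,-200,0,0,0, 30,0,0,-200,0,0,0, 30,0,0,-200,0,0,0]'
python3 - <<'E'
from h import *
for cam in("top","side"):
  c=capture(cam);g=cv2.cvtColor(c["frame"],cv2.COLOR_BGR2GRAY).astype(float)
  if cam=="top":cv2.imwrite("pics/j.png",cv2.resize(c["frame"][120:255,205:385],None,fx=4.4,fy=4.4,interpolation=cv2.INTER_CUBIC))
  for n in("sauce","milk","skil"):
    ring=np.array(PAN[n][0]);rr,hh=PAN[n][1:]
    rs=np.arange(66,rr[-1]-3,2.);pts=[]
    for r in rs:
        q=np.arange(-11,11.1,.5);z=46+np.interp(r,rr,hh)
        uv=np.array([proj(c,H2W(np.array([ring[0]+r,ring[1]+t,z])/1000)) for t in q]).astype(np.float32)
        s=cv2.remap(g.astype(np.float32),uv[:,:1].copy(),uv[:,1:].copy(),cv2.INTER_LINEAR).ravel()
        w=np.clip((s.min()+25)-s,0,None);pts.append([r,(w*q).sum()/w.sum()])
    P=np.array(pts);k=np.polyfit(P[:,0],P[:,1],1);print(cam,n,np.degrees(k[0]).round(1),"y@90",np.polyval(k,90).round(1),P[::6,1].round(1))
E
```

```text
time_s: 25.02
tcp_pos: [0.7035, 0.1825, 0.1001]
tool_rot: [0.172, 2.436, -0.048]
contact_force: [-0.3, 1.2, 0.5]
opening: 0.032
grip_force: 0.0
time_s: 25.85
tcp_pos: [0.7039, 0.1885, 0.1001]
tool_rot: [0.107, 2.441, -0.071]
contact_force: [-0.9, 0.3, 0.2]
opening: 0.0276
grip_force: 0.0
time_s: 26.68
tcp_pos: [0.5761, 0.2041, 0.2523]
tool_rot: [0.107, 2.441, -0.072]
contact_force: [0.3, -1.0, -0.9]
opening: 0.0299
grip_force: 0.0
top sauce -0.5 y@90 1.6 [-0.5  2.9  1.6  2.3  0.7]
top milk 3.1 y@90 0.9 [3.1 0.6 1.3 1.1 2. ]
top skil 0.5 y@90 -0.6 [-0.8 -0.6 -0.4 -0.6  0.2]
side sauce -1.2 y@90 4.3 [5.  4.7 4.  3.5 4.7]
side milk 2.8 y@90 0.5 [-0.7 -0.2  0.7  1.3  1. ]
side skil 0.4 y@90 0.8 [0.4 0.6 0.8 1.1 1.3]
```

View pics/j.png

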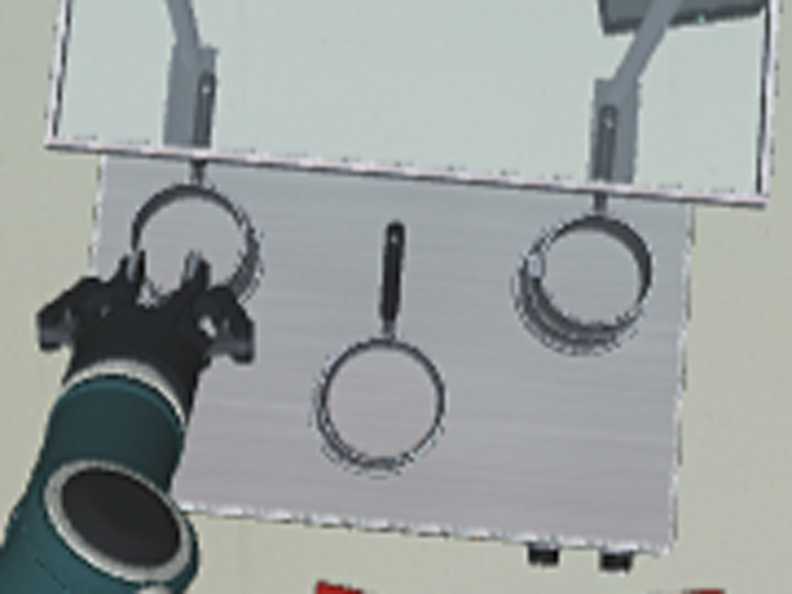

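The picture shows all three handles pointing straight back, within about 3°: saucepan tip at crop (207,75), skillet tip at (395,225), milk pan tip at (609,108). The pans sit seated in their rings and the gripper is clear, so I'm handing in.

```bash
python3 -c "
from workcell import *
print(finish_job())"
```

```text
the job is handed in; nothing more can be done
None
```

Job handed in at about 27 s: all three handles point to the back of the hotplate, within about 3° by the camera; the skillet's lies between the rear pans, with no collision seen and the pans appearing seated in their rings.

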